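# Strip the jaw insert out of a bench rock splitter

### The job

The jaw of the rock splitter is being stripped. Lift the keeper strap off its studs and lay it flat in the long compartment of the wooden parts tray. Then grip the chisel insert by its neck and rock it well over from side to side several times, easing it up a little with each swing, until the spring plungers let go; do not haul it straight up, because the bed only stands on the bench and must not be lifted, tipped or shoved about. Finish while still holding the insert: upright and still, its foot 2 to 3 cm clear of the top of the bed, with the strap left lying in the tray and the other things on the bench left alone.

Things in the scene. Friction and masses are not known exactly. Their poses are not given: they have to be found in the camera images.
- bed: Lower-jaw bed of a bench rock splitter: grey painted block 120 (x) x 130 (y) x 42 mm high, 3.0 kg, standing loose on four rubber feet; a pull of 30 N lifts it. Origin: centre of its underside; z up, y along the keeper strap, x from the strap to the insert. Studs of 7 mm diameter at x -41, y +-38 mm rise 23 mm above its top, through bosses 9 mm high. Two flush rings on the +x side.
- seat (a point): Centre of the floor of the bed's seat pocket, 22 mm above the bed's underside; axes as the bed. The pocket is 42 (x) x 40 (y) x 20 mm deep. Four sprung brass plungers, two on each y side, 10 mm above the floor, press on the insert's foot with about 18 N each and dry friction.
- insert: Steel chisel insert, 0.45 kg, 80 mm tall. Origin: centre of the foot's underside, at the start on the seat's floor; axes as the bed. Foot 40 (x) x 32 (y) mm up to z = 31; a toe 26 mm wide reaches to x = -36 at z 21 to 28 mm, under the strap; neck 36 (x) x 26 (y) mm from z = 31 to 65 mm; above it a roof narrowing to the edge. Play in the seat: 1 mm along x, 4 mm each way along y.
- insert_neck (a point): Middle of the neck's parallel flats, 48 mm above the insert's origin; best gripped firmly across its 26 mm, fingers closing along y. Straight up it takes about 45 N and the bed comes along. Rocked about the insert's x axis by 0.10 to 0.14 rad to each side (about 0.7 N m) while rising 2 to 3 mm a swing, it needs under 15 N; after 8 to 12 mm of rise it springs free by a few mm.
- insert_edge (a point): Middle of the insert's top edge, which runs along x, 80 mm above the insert's origin. When rocked well it swings 7 to 10 mm to each side.
- keeper: Steel keeper strap, 0.14 kg: plate 30 (x) x 96 (y) x 6 mm with a 12 mm square hole at y +-38 mm for each stud. Origin: centre of its underside; z up. At the start it lies on the bosses, underside 51 mm above the bed's underside, 1 mm above the insert's toe. The nuts are off: it lifts straight up, clear of the studs after 14 mm. Turned half round it is the same.
- keeper_lug (a point): Middle of the strap's upright grip lug, 20 mm above the strap's underside. The lug, in the plate's middle, is 12 (x) x 24 (y) mm and reaches 32 mm above the underside; the insert's neck stands 17 mm from its +x face, so grip it with the fingers closing along y.
- tray: Light wooden parts tray, fixed to the bench, 116 (x) x 98 (y) mm, walls 14 mm high and 4 mm thick, floor 3 mm thick. Origin: centre of its underside. Its -y half is one long empty compartment, the +y half two small ones with nuts and washers.
- slot (a point): Centre of the floor of the long compartment, 3 mm above the bench; the clear space is 108 mm along x and 46 mm along y. The strap goes in lengthwise, its y axis along this x.
- lamp_foot (a point): Foot of the desk lamp at the bench's near right corner, fixed in the world. The lamp's arm rises from it to about 0.10 m further in x, 0.11 m further left and 0.4 m high; its shade hangs behind and to the right of that. Keep the arm clear of it: come to the bench from its left (y above -0.1), or drawn in close to the robot.
- chisel: Bystander: cold chisel, 22 x 150 x 16 mm, lying between bed and tray. Origin: middle of its underside.
- brush: Bystander: flat brush, 48 x 202 x 15 mm, lying behind bed and tray.
- chip_a: Bystander: rock chip, 34 x 53 x 12 mm, behind on the left.
- chip_b: Bystander: rock chip, 38 x 58 x 13 mm, behind on the right.
- chip_c: Bystander: rock chip, 32 x 51 x 11 mm, further back on the right.
- hammer: Bystander: rock hammer, 150 x 302 x 34 mm, lying at the back right.
- tape: Bystander: roll of tape, 93 mm diameter, 24 mm high, lying at the right.

How it is judged:
By the outcome, as a careful person would: the job done as asked, in the order asked, and still so for the second after the job is handed in, while the arm keeps its last pose, push and grip.
It also fails if it takes over 61 s, if anything falls off the work surface, if the arm or the gripper's body presses on something with over 40 N, if the wrist force passes 120 N, or if a joint passes its speed limit or range.

### The arm

A 6-joint arm with a two-finger parallel gripper is mounted at the origin on a cart in front of the work surface, level with it; the furniture and walls round the work are solid. World frame = base frame: x ahead of the robot, y to its left, z up, the work surface at z = 0. Lengths are in mm, angles in rad, forces in N, time in s.
With the tool pointing down it reaches from about 325 to 900 mm from the base axis. Payload 3.5 kg.
Tool frame: the origin (TCP) lies midway between the tips of the shut fingers; the grasp point (between the pads) lies 19 mm behind it; z points along the fingers, y is the line along which they close (so a half turn about z gives the same grasp; the last joint's range is limited). The gripper opens to 85 mm and grips with 20 to 120 N. Pads are 22 mm wide; open, the fingers measure 114 mm over their backs; the gripper's body (76 mm by 85 mm) begins 54 mm behind the grasp point. The pads swing forward as they close: fully open they stand 13 mm farther back than shut.
Start: joints at [1.097, 0.276, -0.026, 1.268, 0, 1.467], TCP at [226.482, 582.519, 231.313] pointing down, gripper open.
Joint ranges: [-3.12, 3.12], [-0.85, 1.88], [-1.08, 1.24], [-1.95, 2.15], [-1.57, 1.53], [-3.14, 3.14]. Speed limits (rad/s): [2.57, 2.57, 3.14, 3.14, 3.14, 3.14].

### API

Orientations are given as [roll, pitch, yaw] about the fixed x, y, z axes, in that order (R = Rz(yaw) Ry(pitch) Rx(roll)).
In Python, from plant import robot gives the robot as it stands.
- The arm moves only by the shell command python3 -m pendant 'ROWS' [OPENING]. ROWS is JSON, a list of rows, each a list of 2 entries, a list of its own where there are three numbers: the shift along the tool's x, y, z in mm, then the turn about the tool's z in degrees. A call has 1 to 10 rows; each row is the pose to reach, as a shift and turn from the pose commanded when the call began, along the tool's axes at that moment; what a row does not reach only later rows make up. A row lasts 1/8 s, in which the tool goes at most 62.5 mm and 10.7 degrees, less where a joint would pass 70% of its speed; a pose out of reach is approached as far as the arm can. A call with a gripper value outside its range is refused whole. OPENING is the opening, from 0 (shut) to 1 (fully open), set as the call begins (- or left out, the last holds). The fingers move at their own pace and stop on an object; the grip force is fixed at half the most. Time passes only in rows, so rows that repeat a pose let the fingers close. It gives the time, the measured TCP pose, the force, the opening and the grip force at its end, in the units of the state.
- robot.sense(): the state, without advancing time (a new reading comes with each control period).
- robot.read_camera(name): name is "side" or "top"; returns the picture (400x640x3 uint8, red, green, blue); there is no depth.
- robot.calibration(name): a dict with "K" (3x3 intrinsics, pixels), "D" ([k1, k2, p1, p2, k3] as OpenCV has them; the pictures are not rectified), "extrinsics" (4x4, takes a point from camera to world coordinates). Camera axes: x right, y down, z forward; pixel columns grow to the right and rows downward; lengths in mm; the calibration is good to about 2 mm. A picture is of the moment at which its call begins. calibration takes no time and is no camera call.
- robot.hand_in(): hands the job in; it is judged then, once.
The state is a dict: "t": time; "q": joint angles; "qd": joint speeds; "tau": joint torques, N m; "position": TCP position; "tcp_rot": TCP orientation; "wrist_force": force on the tool from outside, world axes, zero at the start; "moment": the same for the moment, N m; "opening": finger opening in mm; "gripper_force": force on a finger pad.
Only numpy, scipy, OpenCV 4.12 (cv2) and the standard library are available. Lean on these libraries where they do the work, as an engineer would, in place of code of your own. Each camera call takes 0.05 s, during which the arm holds its last target. There are 200 camera calls.

## Working session

There is one attempt and no reset: what is moved stays moved. The work goes in short steps, Python scripts to look and compute and a shell command to move; the robot and the scene stay as the last step left them, time stands still between calls to the robot, and variables do not carry over. Pictures are saved under pics/ and viewed, at most 10 in all, crops included, and the job is handed in when it is done.

```bash
ls; mkdir -p pics; python3 - <<'E'
from plant import robot
import cv2
s=robot.sense(); print(s)
for n in("top","side"):
    im=robot.read_camera(n); cv2.imwrite(f"pics/{n}0.png",im[:,:,::-1]); c=robot.calibration(n); print(n,c)
E
```

```text
pics
{'t': 0.0, 'q': array([ 1.09658374e+00,  2.77178375e-01, -2.78968728e-02,  1.26802680e+00,
       -3.54201544e-06,  1.46735967e+00]), 'qd': array([-6.15706102e-04,  8.82778117e-04, -1.54216550e-04, -4.32330422e-05,
        1.57261723e-03, -1.51527220e-03]), 'tau': array([-1.14392296e-03, -4.45513666e+01,  2.95199668e+01,  1.64906558e-02,
       -1.78289069e-04, -1.25661924e-06]), 'position': array([226.12809136, 581.80520205, 230.12402061]), 'tcp_rot': array([-3.13929889e+00, -2.34547991e-04,  2.77081646e+00]), 'wrist_force': array([0.28704248, 0.39141361, 0.57401216]), 'moment': array([ 0.03312205, -0.01486164, -0.02238344]), 'gripper_force': 0.0, 'opening': 85.48595653439938}
top {'K': array([[484.28304462,   0.        , 317.4890175 ],
       [  0.        , 484.28304462, 202.11021645],
       [  0.        ,   0.        ,   1.        ]]), 'D': array([-0.07712424,  0.        ,  0.        ,  0.        ,  0.        ]), 'extrinsics': array([[-2.37695252e-04, -9.94782713e-01,  1.02016167e-01,
         4.85326532e+02],
       [-9.99900684e-01,  1.67397223e-03,  1.39935368e-02,
        -7.95814883e+01],
       [-1.40913007e-02, -1.02002709e-01, -9.94684313e-01,
         1.18082989e+03],
       [ 0.00000000e+00,  0.00000000e+00,  0.00000000e+00,
         1.00000000e+00]])}
side {'K': array([[361.48880455,   0.        , 321.28081185],
       [  0.        , 361.48880455, 196.94528941],
       [  0.        ,   0.        ,   1.        ]]), 'D': array([-0.01230953,  0.        ,  0.        ,  0.        ,  0.        ]), 'extrinsics': array([[-9.69020714e-01, -1.22883466e-01,  2.14239377e-01,
         3.70374867e+02],
       [-2.46612131e-01,  5.28707155e-01, -8.12189142e-01,
         7.32532105e+02],
       [-1.34652746e-02, -8.39862131e-01, -5.42632738e-01,
         6.30023534e+02],
       [ 0.00000000e+00,  0.00000000e+00,  0.00000000e+00,
         1.00000000e+00]])}
```

View pics/top0.png

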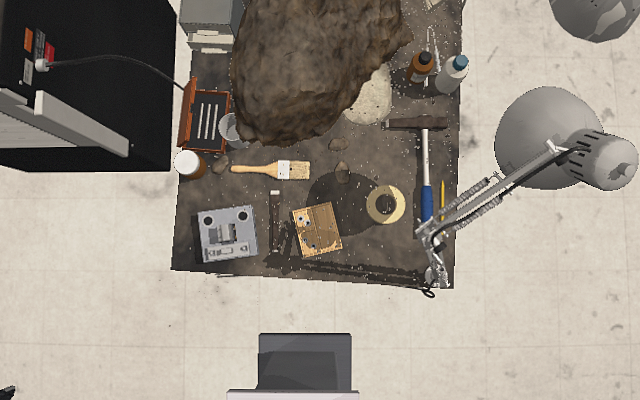

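View pics/side0.png

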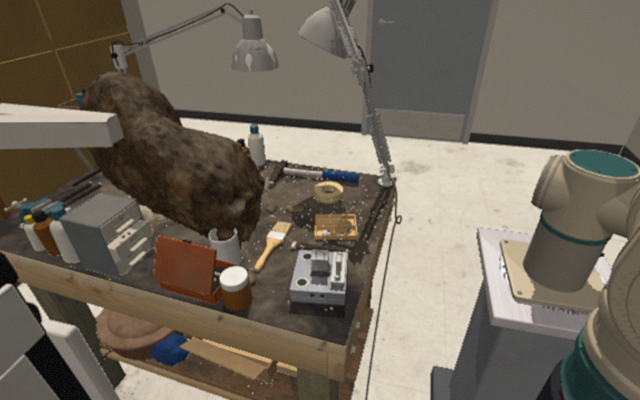

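The top view shows the bed near (228,234), with its strap side towards the robot (row ~250). The tray is near (317,230), with the chisel between them. The side view shows the bed at (320,278) and the tray at (336,227). I'll enlarge both.

```bash
python3 - <<'E'
import cv2
a=cv2.imread("pics/top0.png")[190:280,185:355]; b=cv2.imread("pics/side0.png")[205:310,280:365]
cv2.imwrite("pics/topc.png",cv2.resize(a,None,fx=4.7,fy=4.7,interpolation=cv2.INTER_CUBIC))
cv2.imwrite("pics/sidec.png",cv2.resize(b,None,fx=5,fy=5,interpolation=cv2.INTER_CUBIC))
E
```

```text
(no output)
```

View pics/topc.png

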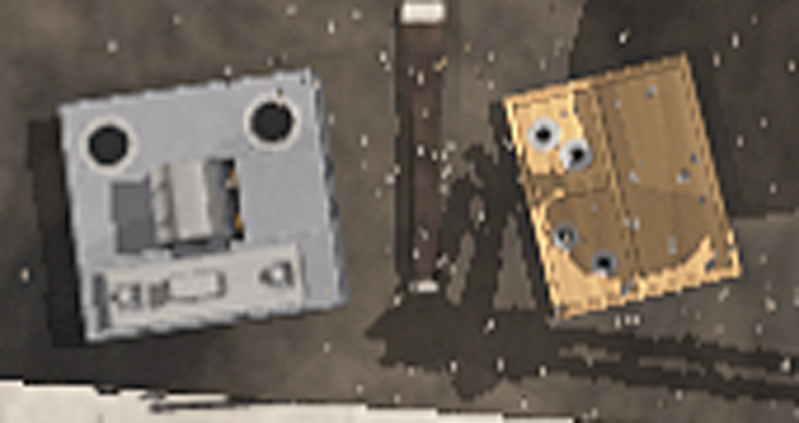

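View pics/sidec.png

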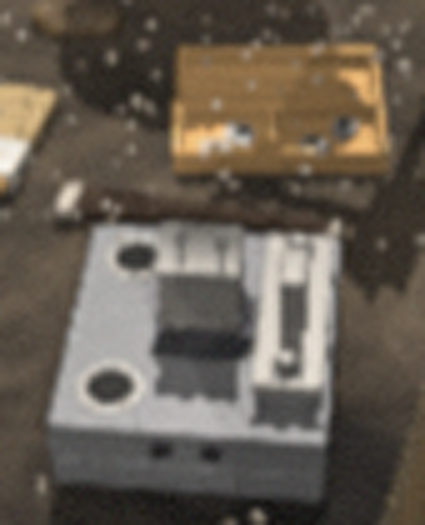

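The crops resolve the corners. Top crop: bed top corners (62,107), (312,74), (340,304), (88,340), studs (125,295) and (277,273), lug top (195,284), insert edge about (187,200). Tray rim corners are (505,97), (687,55), (740,270), (555,318), with the empty compartment on the right. The side crop shows the same edges, so I'll fit poses using both.

```bash
cat > h.py <<'E'
import numpy as np, cv2
from plant import robot
from scipy.optimize import least_squares
from scipy.spatial.transform import Rotation as R
C={n:robot.calibration(n) for n in("top","side")}
def proj(n,P):
    T=np.linalg.inv(C[n]["extrinsics"]); r=cv2.Rodrigues(T[:3,:3])[0]
    return cv2.projectPoints(np.array(P,float).reshape(-1,1,3),r,T[:3,3],C[n]["K"],C[n]["D"])[0][:,0]
def ray(n,uv,z):
    c=C[n]; u=cv2.undistortPoints(np.array(uv,float).reshape(-1,1,2),c["K"],c["D"])[:,0]
    E=c["extrinsics"]; d=np.c_[u,np.ones(len(u))]@E[:3,:3].T; return E[:3,3]+d*((z-E[2,3])/d[:,2])[:,None]
def fit(obs,p0):   # obs: (camera, model xyz, pixel); p=x,y,yaw
    def f(p):
        M=R.from_euler("z",p[2]).as_matrix()
        return np.concatenate([(proj(n,M@np.array(m)+[p[0],p[1],0])[0]-uv) for n,m,uv in obs])
    s=least_squares(f,p0,loss="soft_l1",x_scale=[10,10,.1]); return s.x,s.fun.reshape(-1,2)
E
cat > fit0.py <<'E'
from h import *
t=lambda u,v:(185+(u+.5)/4.7-.5,190+(v+.5)/4.7-.5); s=lambda u,v:(280+(u+.5)/5-.5,205+(v+.5)/5-.5)
bed=[("top",(60,65,42),t(62,107)),("top",(60,-65,42),t(312,74)),("top",(-60,-65,42),t(340,304)),("top",(-60,65,42),t(88,340)),
("top",(-41,38,65),t(125,295)),("top",(-41,-38,65),t(277,273)),("top",(-41,0,83),t(195,284)),
("side",(60,-65,42),s(95,228)),("side",(-60,-65,42),s(340,235)),("side",(-60,65,42),s(325,443)),("side",(60,65,42),s(50,428))]
tray=[("top",(58,49,14),t(505,97)),("top",(58,-49,14),t(687,55)),("top",(-58,-49,14),t(740,270)),("top",(-58,49,14),t(555,318)),
("side",(58,-49,14),s(177,45)),("side",(-58,-49,14),s(383,45)),("side",(-58,49,14),s(388,155)),("side",(58,49,14),s(173,155))]
np.set_printoptions(precision=2,suppress=True)
for o in(bed,tray):
    for sel in(o,[x for x in o if x[0]=="top"],[x for x in o if x[0]=="side"]):
        x,r=fit(sel,[400,0,.2]); print(x); 
        if sel is o: print(r.T)
print("edge",ray("top",[t(187,200)],102))
E
python3 fit0.py
```

```text
[529.15 150.09   0.15]
[[-0.79 -0.15  0.66 -0.13 -0.03  0.03 -0.33  0.13  0.15  0.56 -0.22]
 [-0.42 -1.38  0.    0.25  0.18  0.14  0.14 -0.82  0.67  0.01 -0.87]]
[528.96 149.69   0.14]
[529.27 150.98   0.15]
[539.99 -61.68   0.23]
[[-0.39  0.28  0.25 -0.14  0.36 -1.15  0.08  0.03]
 [ 0.06 -0.33  0.7  -0.07  0.48  0.44 -0.37 -0.38]]
[540.2  -61.65   0.24]
[539.59 -61.68   0.22]
edge [[528.7  144.03 102.  ]]
```

```bash
cat >> h.py <<'E'
def go(x,y,z,yaw=None):   # shift in tool axes (mm) and turn (deg) from the measured pose
    s=robot.sense(); M=R.from_euler("xyz",s["tcp_rot"]).as_matrix(); d=M.T@(np.array([x,y,z])-s["position"])
    a=0 if yaw is None else -np.degrees((yaw-s["tcp_rot"][2]+np.pi/2)%np.pi-np.pi/2)
    print("shift",d.round(1),"turn",round(a,1),"| pos",s["position"].round(1),"rot",s["tcp_rot"].round(3),"F",s["wrist_force"].round(1),"M",s["moment"].round(2),"open",round(s["opening"],1),"grip",round(s["gripper_force"],1),"t",round(s["t"],2))
E
python3 -c "
from h import *
go(488.6,144.1,150,np.pi+.147)"
```

```text
shift [-403.2 -312.8   80.8] turn -29.7 | pos [226.2 581.9 230.3] rot [-3.14  -0.     2.771] F [ 0.6  0.5 -0.3] M [ 0.01 -0.06 -0.01] open 85.7 grip 0.0 t 0.1
```

```bash
python3 -m pendant '[[[-403,-313,80],-29.7],[[-403,-313,80],-29.7],[[-403,-313,80],-29.7],[[-403,-313,80],-29.7],[[-403,-313,80],-29.7],[[-403,-313,80],-29.7],[[-403,-313,80],-29.7],[[-403,-313,80],-29.7],[[-403,-313,80],-29.7],[[-403,-313,80],-29.7]]' 0.42; python3 - <<'E'
from h import *
go(488.6,144.1,110,np.pi+.147)
for n in("top","side"):
    cv2.imwrite(f"pics/{n}1.png",robot.read_camera(n)[:,:,::-1])
E
```

```text
t: 1.35
position: [488.6, 143.9, 150.8]
tcp_rot: [3.141, -0.001, -2.996]
wrist_force: [-0.6, -0.3, 0.2]
opening: 35.9
gripper_force: 0.0
shift [-0.1  0.1 40.8] turn -0.1 | pos [488.6 143.9 150.8] rot [ 3.141e+00 -1.000e-03 -2.996e+00] F [-0.6 -0.3  0.2] M [-0.01 -0.    0.01] open 35.9 grip 0.0 t 1.35
```

```bash
python3 - <<'E'
import cv2
b=cv2.imread("pics/side1.png")[200:310,270:410]
cv2.imwrite("pics/s1c.png",cv2.resize(b,None,fx=5,fy=5,interpolation=cv2.INTER_CUBIC))
from h import *
for z in (150,62): print(proj("side",[[488.6,143.9,z]]))
E
```

```text
[[338.81806064 233.57263796]]
[[338.30884171 264.30964263]]
```

View pics/s1c.png

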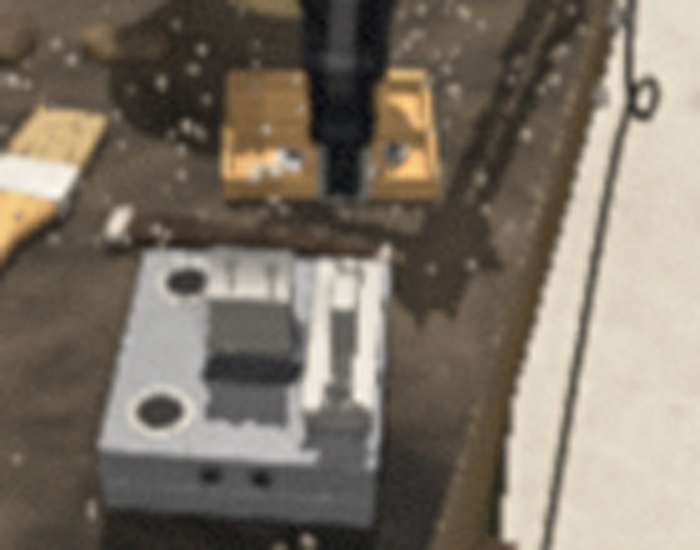

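The gripper points straight down over the strap. The fingertips are at about (343,190) and the lug at (343,290) in the same column, so x is aligned. I'll go down and grip.

```bash
python3 -m pendant '[[[0,0,40],0],[[0,0,70],0],[[0,0,80],0],[[0,0,88],0],[[0,0,88],0]]'; python3 -m pendant '[[[0,0,0],0],[[0,0,0],0],[[0,0,0],0],[[0,0,0],0],[[0,0,0],0]]' 0
```

```text
t: 2.08
position: [488.9, 145.3, 63.7]
tcp_rot: [3.141, 0.001, -2.993]
wrist_force: [0.2, -0.1, -0.1]
opening: 35.7
gripper_force: 0.0
t: 2.7
position: [489.8, 145.1, 64.6]
tcp_rot: [3.141, 0.002, -2.994]
wrist_force: [-1.2, 1.3, 5.9]
opening: 22.6
gripper_force: 59.7
```

```bash
python3 -m pendant '[[[0,0,-4],0],[[0,0,-8],0],[[0,0,-14],0],[[0,0,-20],0],[[0,0,-30],0],[[0,0,-45],0],[[0,0,-60],0],[[0,0,-60],0]]'; python3 - <<'E'
from h import *
# option A yaw: strap turns world -1.485 -> tool yaw
s=robot.sense()
go(545.1,-83.1,120,np.pi+.233-np.pi/2)
for n in("top","side"):
    cv2.imwrite(f"pics/{n}2.png",robot.read_camera(n)[:,:,::-1])
b=cv2.imread("pics/side2.png")[170:310,280:400]; a=cv2.imread("pics/top2.png")[190:280,185:325]
z=lambda i:cv2.resize(i,(400,int(400*i.shape[0]/i.shape[1])),interpolation=cv2.INTER_CUBIC)
a,b=z(a),z(b); a=cv2.copyMakeBorder(a,0,max(0,b.shape[0]-a.shape[0]),0,0,0); cv2.imwrite("pics/m2.png",np.hstack([a,b]))
E
```

```text
t: 3.7
position: [490.4, 145.1, 125.4]
tcp_rot: [3.142, 0.004, -2.994]
wrist_force: [0.3, -0.5, -0.9]
opening: 22.5
gripper_force: 58.8
shift [ -20.5 -233.7    5.5] turn 85.1 | pos [490.4 145.1 125.4] rot [ 3.142  0.004 -2.994] F [ 0.3 -0.5 -0.9] M [0.01 0.02 0.03] open 22.5 grip 58.8 t 3.7
```

View pics/m2.png

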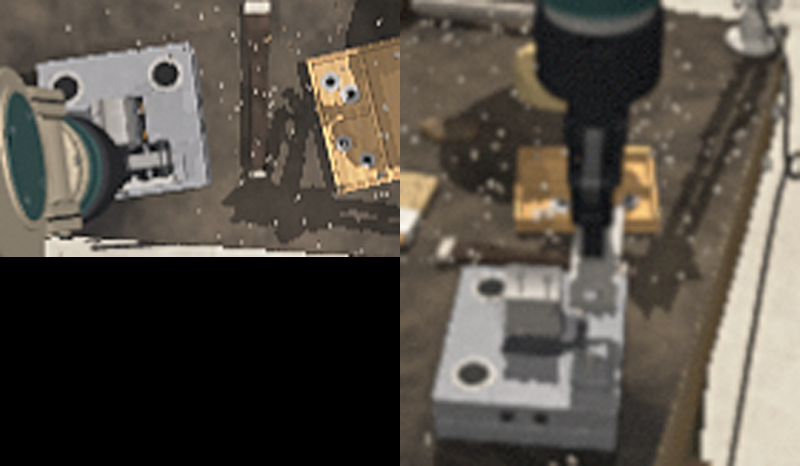

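The strap came off cleanly and hangs level in the gripper (side half, ~(595,290)). The studs and insert stay with the bed. Next I'll raise it and carry it to the tray.

```bash
python3 -m pendant '[[[0,-10,-40],0],[[-5,-50,-40],10],[[-10,-90,-40],20],[[-15,-130,-40],30],[[-20,-170,-40],40],[[-20,-205,-40],50],[[-20,-234,-40],60],[[-20,-234,-40],70],[[-20,-234,-40],80],[[-20,-234,-40],85.1]]'; python3 -m pendant '[[[0,0,0],0],[[0,0,0],0]]'; python3 - <<'E'
from h import *
go(545.1,-83.1,60,np.pi/2+.233)
for n in("top","side"):
    cv2.imwrite(f"pics/{n}3.png",robot.read_camera(n)[:,:,::-1])
E
```

```text
t: 5.05
position: [542.1, -83.8, 162.3]
tcp_rot: [-3.14, -0.001, 1.8]
wrist_force: [-0.4, -0.6, -1.7]
opening: 22.4
gripper_force: 59.2
t: 5.3
position: [542.5, -83.6, 162.8]
tcp_rot: [-3.141, -0.0, 1.805]
wrist_force: [0.2, 0.3, -1.0]
opening: 22.5
gripper_force: 59.2
shift [-1.000e-01  2.700e+00  1.028e+02] turn 0.1 | pos [542.5 -83.6 162.8] rot [-3.141 -0.     1.805] F [ 0.2  0.3 -1. ] M [-0.    0.03  0.06] open 22.5 grip 59.2 t 5.3
```

```bash
python3 -m pendant '[[[0,2.5,40],0],[[0,2.5,80],0],[[0,2.5,115],0],[[0,2.5,125],0],[[0,2.5,125],0]]'; python3 - <<'E'
from h import *
go(545.1,-83.1,17,np.pi/2+.233)
for n in("top","side"):
    cv2.imwrite(f"pics/{n}4.png",robot.read_camera(n)[:,:,::-1])
b=cv2.imread("pics/side4.png")[160:260,290:400]; a=cv2.imread("pics/top4.png")[190:280,255:375]
z=lambda i:cv2.resize(i,(400,int(400*i.shape[0]/i.shape[1])),interpolation=cv2.INTER_CUBIC)
a,b=z(a),z(b); h=max(a.shape[0],b.shape[0]); p=lambda i:cv2.copyMakeBorder(i,0,h-i.shape[0],0,0,0); cv2.imwrite("pics/m4.png",np.hstack([p(a),p(b)]))
E
```

```text
t: 6.02
position: [545.2, -83.1, 38.2]
tcp_rot: [-3.141, -0.0, 1.804]
wrist_force: [-0.3, -0.4, -0.7]
opening: 22.8
gripper_force: 59.2
shift [-0.  -0.  21.2] turn 0.0 | pos [545.2 -83.1  38.2] rot [-3.141 -0.     1.804] F [-0.3 -0.4 -0.7] M [-0.    0.01 -0.01] open 22.8 grip 59.2 t 6.03
```

View pics/m4.png

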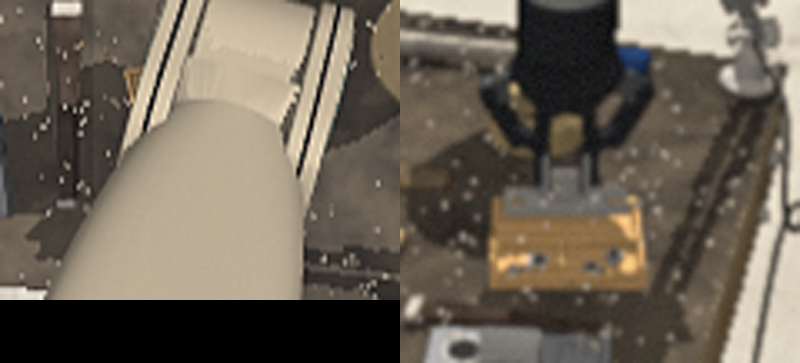

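In the side half the strap is level over the tray's far compartment, (505–630, ~200) against the tray at (490–645). I'll lower it, check for contact, then release.

```bash
python3 -m pendant '[[[0,0,10],0],[[0,0,17],0],[[0,0,20],0],[[0,0,22],0],[[0,0,22],0]]'; python3 -m pendant '[[[0,0,0],0],[[0,0,0],0],[[0,0,0],0]]' 0.42;  python3 -m pendant '[[[0,0,-15],0],[[0,0,-50],0],[[0,0,-100],0],[[0,0,-140],0],[[0,0,-140],0]]'; python3 - <<'E'
from h import *
c,s=np.cos(.147),np.sin(.147)
go(529.2,147,140,np.pi+.147)
E
```

```text
t: 6.75
position: [544.9, -83.1, 16.6]
tcp_rot: [-3.141, -0.0, 1.804]
wrist_force: [-2.2, 0.1, 3.3]
opening: 22.4
gripper_force: 59.7
t: 7.12
position: [545.6, -83.3, 16.4]
tcp_rot: [3.141, 0.0, 1.804]
wrist_force: [0.4, 0.3, -0.0]
opening: 35.7
gripper_force: 0.0
t: 7.75
position: [548.9, -84.1, 161.7]
tcp_rot: [3.133, 0.005, 1.804]
wrist_force: [1.1, 0.6, 0.6]
opening: 36.0
gripper_force: 0.0
shift [229.5  34.1  20.9] turn -85.1 | pos [548.9 -84.1 161.7] rot [3.133 0.005 1.804] F [1.1 0.6 0.6] M [-0.   -0.02  0.05] open 36.0 grip 0.0 t 7.75
```

```bash
python3 -c "
from h import *
go(380,300,180,np.pi+.147)"

```

```text
shift [412.7 -75.4 -20.9] turn -85.1 | pos [548.9 -84.1 161.7] rot [3.133 0.005 1.804] F [1.1 0.6 0.6] M [-0.   -0.02  0.05] open 36.0 grip 0.0 t 7.75
```

```bash
python3 -m pendant '[[[50,-10,-20],-10],[[100,-20,-20],-20],[[150,-30,-20],-30],[[200,-40,-20],-40],[[250,-50,-20],-50],[[300,-60,-20],-60],[[350,-70,-20],-70],[[412,-75,-20],-80],[[412,-75,-20],-85],[[412,-75,-20],-85]]' 0.5; python3 - <<'E'
from h import *
go(529.2,147,140,np.pi+.147)
for n in("top","side"):
    cv2.imwrite(f"pics/{n}5.png",robot.read_camera(n)[:,:,::-1])
a=cv2.imread("pics/top5.png")
z=lambda i,f:cv2.resize(i,None,fx=f,fy=f,interpolation=cv2.INTER_CUBIC)
# left: bed region x9, right: tray x5.5
b=z(a[200:260,195:250],8); t=z(a[200:260,285:325],8)
cv2.imwrite("pics/m5.png",np.hstack([b,t]))
E
```

```text
t: 9.0
position: [376.1, 300.7, 175.7]
tcp_rot: [-3.141, -0.001, -2.995]
wrist_force: [-0.9, -0.2, -0.2]
opening: 42.7
gripper_force: 0.0
shift [-129.1 -174.4   35.6] turn -0.0 | pos [376.1 300.7 175.7] rot [-3.141e+00 -1.000e-03 -2.995e+00] F [-0.9 -0.2 -0.2] M [-0.02 -0.06 -0.02] open 42.7 grip 0.0 t 9.0
```

View pics/m5.png

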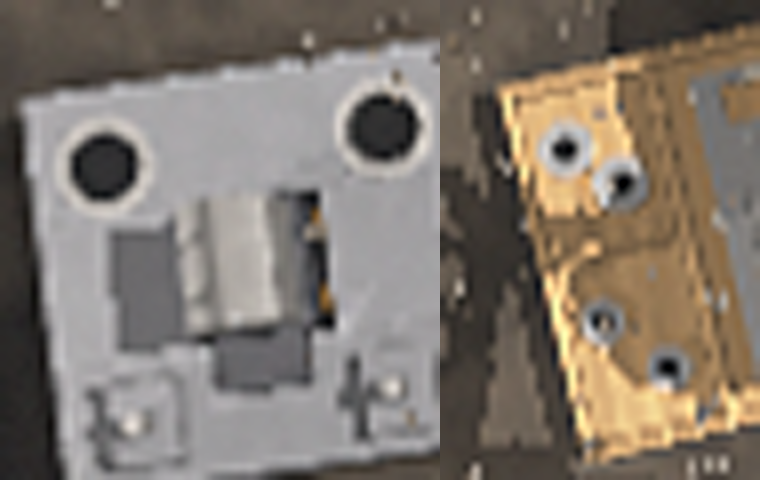

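The strap lies in the tray's long compartment (grey, x>690 in the right half). The insert shows its toe end at about (215–310, 385) and its roof at x 180–275. I'll fit its pose by comparing model projections.

```bash
python3 - <<'E'
from h import *
M=R.from_euler("z",.147).as_matrix()
def pr(p,dy=0,cam="top"): 
    p=np.array(p,float)+[0,dy,0]; uv=proj(cam,M@p+[529.15,150.1,0])[0]; return ((uv-[195,200]+.5)*8-.5).round().astype(int)
for nm,p in dict(studL=(-41,38,65),studR=(-41,-38,65),toeL=(-36,13,50),toeR=(-36,-13,50),edge0=(-18,0,102),edge1=(18,0,102),nL0=(-18,13,87),nR0=(-18,-13,87),nL1=(18,13,87),nR1=(18,-13,87),pockR1=(21,-20,42),pockR0=(-21,-20,42),fR0=(-20,-16,53)).items(): print(nm,pr(p))
E
```

```text
studL [133 424]
studR [392 386]
toeL [227 395]
toeR [314 382]
edge0 [225 323]
edge1 [209 196]
nL0 [191 331]
nR0 [282 318]
nL1 [175 205]
nR1 [265 192]
pockR1 [317 187]
pockR0 [336 328]
fR0 [315 326]
```

```bash
python3 -c "
from h import *
go(529,151.3,130,np.pi/2+.15)"

```

```text
shift [-129.4 -168.8   45.8] turn 89.7 | pos [376.8 299.8 175.8] rot [-3.141e+00 -1.000e-03 -2.998e+00] F [-0.2 -0.3 -0.6] M [ 0.02  0.   -0.05] open 42.8 grip 0.0 t 9.1
```

```bash
python3 -m pendant '[[[-20,-20,0],10],[[-50,-60,0],20],[[-80,-100,0],30],[[-110,-140,0],40],[[-129,-169,10],50],[[-129,-169,20],60],[[-129,-169,30],70],[[-129,-169,40],80],[[-129,-169,45],89.7],[[-129,-169,45],89.7]]' 0.61; python3 -c "
from h import *
go(529,151.3,76,np.pi/2+.147)"

```

```text
t: 10.35
position: [528.9, 150.6, 130.7]
tcp_rot: [-3.14, 0.0, 1.721]
wrist_force: [0.2, -0.4, -0.7]
opening: 52.2
gripper_force: 0.0
shift [ 0.7  0.3 54.7] turn 0.2 | pos [528.9 150.6 130.7] rot [-3.14   0.     1.721] F [ 0.2 -0.4 -0.7] M [ 0.06 -0.03  0.05] open 52.2 grip 0.0 t 10.35
```

```bash
python3 -m pendant '[[[0.7,0,25],0],[[0.7,0,45],0],[[0.7,0,54],0],[[0.7,0,54],0]]'; python3 -m pendant '[[[0,0,0],0],[[0,0,0],0],[[0,0,0],0],[[0,0,0],0]]' 0.42; python3 -m pendant '[[[0,0,0],0],[[0,0,0],0],[[0,0,0],0]]' 0.40
```

```text
t: 10.85
position: [528.9, 152.2, 77.0]
tcp_rot: [-3.14, 0.0, 1.722]
wrist_force: [-0.5, -0.3, -0.2]
opening: 51.9
gripper_force: 0.0
t: 11.35
position: [529.5, 152.5, 78.2]
tcp_rot: [3.141, 0.0, 1.722]
wrist_force: [-2.4, -0.3, 6.5]
opening: 36.3
gripper_force: 5.5
t: 11.72
position: [529.4, 152.5, 78.4]
tcp_rot: [3.141, 0.0, 1.722]
wrist_force: [-2.9, -1.7, 6.8]
opening: 34.9
gripper_force: 45.3
```

```bash
python3 -m pendant '[[[0,0,-0.5],0],[[2,0,-0.5],0],[[4,0,-0.5],0],[[4,0,-0.5],0]]' 0.407; python3 -m pendant '[[[2,0,-0.3],0],[[3,0,-0.5],0],[[3,0,-0.5],0]]'
```

```text
t: 12.22
position: [529.4, 153.3, 78.5]
tcp_rot: [3.141, 0.009, 1.721]
wrist_force: [-1.9, -9.7, 5.9]
opening: 34.9
gripper_force: 45.2
t: 12.6
position: [529.0, 156.3, 78.9]
tcp_rot: [3.141, 0.008, 1.72]
wrist_force: [-1.4, -7.0, 7.7]
opening: 35.2
gripper_force: 45.2
```

```bash
python3 -m pendant '[[[2,0,-1],0],[[4,0,-1.5],0],[[4,0,-1.5],0]]' 0.412; python3 - <<'E'
from h import *
go(529,151.3,76,np.pi/2+.147)
for n in("top","side"):
    cv2.imwrite(f"pics/{n}6.png",robot.read_camera(n)[:,:,::-1])
b=cv2.imread("pics/side6.png")[200:310,280:370]; a=cv2.imread("pics/top6.png")[195:265,190:260]
z=lambda i:cv2.resize(i,None,fx=5,fy=5,interpolation=cv2.INTER_CUBIC)
a,b=z(a),z(b); h=max(a.shape[0],b.shape[0]); p=lambda i:cv2.copyMakeBorder(i,0,h-i.shape[0],0,0,0); cv2.imwrite("pics/m6.png",np.hstack([p(a),p(b)]))
E
```

```text
t: 12.98
position: [528.5, 158.7, 79.0]
tcp_rot: [3.141, 0.012, 1.719]
wrist_force: [2.2, -12.7, -1.8]
opening: 35.3
gripper_force: 33.5
shift [-7.4 -0.6  3.1] turn 0.1 | pos [528.5 158.7  79. ] rot [3.141 0.012 1.719] F [  2.2 -12.7  -1.8] M [-2.88 -0.47 -0.05] open 35.3 grip 33.5 t 12.97
```

View pics/m6.png

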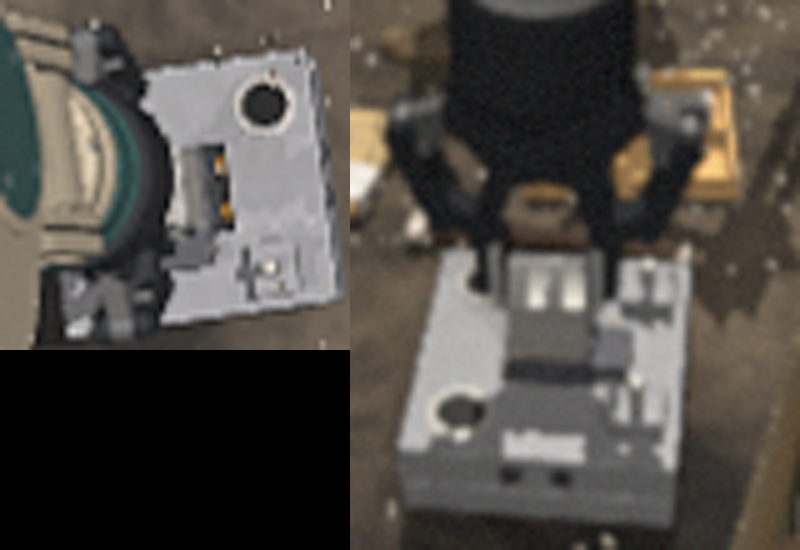

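The top half shows the neck gripped across x with the orange plungers still in. In the side half the insert leans towards the camera (roof at 515–590, ~280) and the bed is unmoved. The force is 13 N sideways, so I'll swing to the other side with a small rise.

```bash
python3 -m pendant '[[[-3,0,-0.3],0],[[-6,0,-0.6],0],[[-9,0,-0.9],0],[[-12,0,-1.2],0]]'; python3 -m pendant '[[[-3,0,-0.3],0],[[-6,0,-0.6],0],[[-9,0,-1],0],[[-9,0,-1],0]]'
```

```text
t: 13.58
position: [529.0, 153.8, 79.3]
tcp_rot: [-3.142, -0.006, 1.723]
wrist_force: [4.3, 6.8, -11.9]
opening: 35.2
gripper_force: 32.4
t: 14.08
position: [529.8, 146.6, 81.3]
tcp_rot: [-3.141, -0.01, 1.725]
wrist_force: [0.1, 7.3, -8.7]
opening: 35.2
gripper_force: 32.2
```

```bash
python3 -m pendant '[[[-2,0,-0.2],0],[[-4,0,-0.4],0],[[-5,0,-0.5],0],[[-5,0,-0.5],0]]'; python3 -m pendant '[[[3,0,-0.3],0],[[6,0,-0.6],0],[[9,0,-0.9],0],[[12,0,-1.2],0],[[15,0,-1.6],0],[[18,0,-2],0],[[21,0,-2],0],[[21,0,-2],0]]'
```

```text
t: 14.58
position: [530.4, 142.5, 81.9]
tcp_rot: [-3.141, -0.012, 1.725]
wrist_force: [0.7, 9.6, -8.8]
opening: 35.2
gripper_force: 32.0
t: 15.58
position: [528.5, 155.0, 84.7]
tcp_rot: [-3.141, 0.009, 1.72]
wrist_force: [2.8, -9.5, -9.8]
opening: 35.6
gripper_force: 31.5
```

```bash
python3 -m pendant '[[[3,0,-0.3],0],[[5,0,-0.5],0],[[5,0,-0.5],0]]';  python3 -m pendant '[[[-3,0,-0.3],0],[[-6,0,-0.6],0],[[-9,0,-0.9],0],[[-12,0,-1.2],0],[[-15,0,-1.5],0],[[-18,0,-1.8],0],[[-21,0,-2],0],[[-24,0,-2],0],[[-26,0,-2],0],[[-26,0,-2],0]]'
```

```text
t: 15.95
position: [527.8, 161.6, 86.2]
tcp_rot: [-3.141, 0.004, 1.721]
wrist_force: [-1.6, -0.2, 1.7]
opening: 35.3
gripper_force: 32.5
t: 17.2
position: [532.2, 141.2, 90.7]
tcp_rot: [3.138, -0.009, 1.723]
wrist_force: [-4.9, 4.9, 13.1]
opening: 35.1
gripper_force: 35.2
```

```bash
python3 - <<'E'
from h import *
for n in("top","side"):
    cv2.imwrite(f"pics/{n}7.png",robot.read_camera(n)[:,:,::-1])
# bed shift check: ring/bed-corner patches, before (frame 6) vs now; brush-free patches
for nm,cam,x,y,w,h in(("ringR","top",233,205,20,22),("studR","top",234,242,24,18),("ringNear","side",358-0 if 0 else 360,0,1,1),("front","side",356-0 if 0 else 355,0,1,1))[:2]:
    a=cv2.imread(f"pics/{cam}6.png")[y:y+h,x:x+w].astype("float32").mean(2); b=cv2.imread(f"pics/{cam}7.png")[y:y+h,x:x+w].astype("float32").mean(2)
    print(nm,cv2.phaseCorrelate(a,b,cv2.createHanningWindow((w,h),cv2.CV_32F)))
a=cv2.imread("pics/side6.png")[285:308,352:420] if 0 else None
f=lambda k:cv2.imread(f"pics/side{k}.png")[272:306,285:352].astype("float32").mean(2)
print("bed front",cv2.phaseCorrelate(f(6),f(7),cv2.createHanningWindow((67,34),cv2.CV_32F)))
E
```

```text
ringR ((-0.0021186971326780935, 0.01976585646508866), 0.8247313084701697)
studR ((0.018335417101733142, 0.10049652407998266), 0.9973098983367285)
bed front ((-0.0363804846727902, 0.04531147477801056), 0.6912320933224242)
```

```bash
python3 - <<'E'
import cv2,numpy as np
b=cv2.imread("pics/side7.png")[200:310,280:370]; a=cv2.imread("pics/top7.png")[195:265,190:260]
z=lambda i:cv2.resize(i,None,fx=5,fy=5,interpolation=cv2.INTER_CUBIC)
a,b=z(a),z(b); h=max(a.shape[0],b.shape[0]); p=lambda i:cv2.copyMakeBorder(i,0,h-i.shape[0],0,0,0); cv2.imwrite("pics/m7.png",np.hstack([p(a),p(b)]))
E
```

```text
(no output)
```

View pics/m7.png

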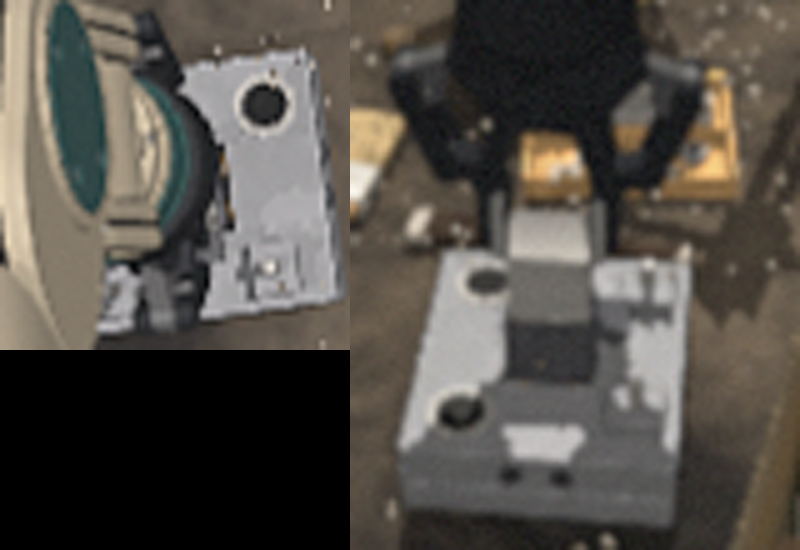

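The insert has clearly risen. Its foot face now shows at (508–595, 322–385), the ridge at row ~205 and the roof/neck line at row ~263 (right half), leaning to −y, and the bed has not moved. I'll estimate the tilt from those rows.

```bash
cat > tilt.py <<'E'
from h import *
def rows(th,G,yaw=.147,g=66):   # th>0 leans to bed +y ; G world grip point = insert (0,0,g)
    M=R.from_euler("z",yaw).as_matrix()@R.from_euler("x",-th).as_matrix()
    return [proj("side",M@(np.array(p)-[0,0,g])+G)[0] for p in((0,0,80),(0,13,65),(0,13,31),(0,16,31),(0,16,0))]
E
python3 - <<'E'
from tilt import *
for th in(-.2,-.1,0,.1,.2):
    print(th,[((r-[280,200]+.5)*5-.5).round(0).tolist() for r in rows(th,[532.2,141.2,101])])
E
```

```text
-0.2 [[200.0, 211.0], [197.0, 255.0], [196.0, 322.0], [195.0, 326.0], [195.0, 385.0]]
-0.1 [[200.0, 212.0], [197.0, 258.0], [197.0, 320.0], [196.0, 324.0], [197.0, 379.0]]
0 [[199.0, 214.0], [197.0, 260.0], [198.0, 317.0], [197.0, 322.0], [198.0, 372.0]]
0.1 [[199.0, 216.0], [197.0, 262.0], [199.0, 314.0], [198.0, 319.0], [200.0, 364.0]]
0.2 [[199.0, 219.0], [197.0, 264.0], [200.0, 309.0], [199.0, 315.0], [201.0, 354.0]]
```

```bash
python3 -m pendant '[[[0,0,-1.5],0],[[3,0,-1.5],0],[[6,0,-1.5],0],[[9,0,-1.5],0],[[12,0,-1.5],0],[[12,0,-1.5],0],[[12,0,-1.5],0]]'; python3 -c "
from h import *
go(529.3,154,76,np.pi/2+.147)"
```

```text
t: 18.18
position: [531.2, 148.0, 89.5]
tcp_rot: [3.139, 0.005, 1.721]
wrist_force: [0.2, -6.0, 4.3]
opening: 35.5
gripper_force: 34.0
shift [ 6.3 -1.  13.5] turn 0.2 | pos [531.2 148.   89.5] rot [3.139 0.005 1.721] F [ 0.2 -6.   4.3] M [-1.5  -0.14 -0.03] open 35.5 grip 34.0 t 18.18
```

```bash
python3 -m pendant '[[[2,0,-1],0],[[4,0,-2],0],[[6,0,-3],0],[[7,0,-3],0],[[7,0,-3],0]]'; python3 -c "
from h import *
go(529.3,154,76,np.pi/2+.147)
cv2.imwrite('pics/side8.png',robot.read_camera('side')[:,:,::-1])
g=cv2.imread('pics/side8.png').astype(int).mean(2)
print('col profile rows 232..285', g[232:286,314:325].mean(1).round().astype(int))
g=cv2.imread('pics/side7.png').astype(int).mean(2)
print('prev', g[232:286,314:325].mean(1).round().astype(int))"
```

```text
t: 18.8
position: [529.4, 154.9, 91.4]
tcp_rot: [3.141, 0.004, 1.721]
wrist_force: [1.8, -6.0, -0.3]
opening: 35.4
gripper_force: 33.5
shift [-0.8 -0.3 15.4] turn 0.2 | pos [529.4 154.9  91.4] rot [3.141 0.004 1.721] F [ 1.8 -6.  -0.3] M [-1.55 -0.48 -0.06] open 35.4 grip 33.5 t 18.8
col profile rows 232..285 [169 176 169 141 104  89  89  80  64  67  82  86  78  81 113 138 144 148
 158 168 177 186 195 190 151 105  95  98  99 100 100  99  99 100  97  79
  58  52  52  54  52  51  50  51  64  86  97  99  98  98  98  97  97  98]
prev [179 175 166 140 106  94  93  82  63  77 118 146 154 160 166 171 178 184
 188 169 132 106 103 104 105 106 106 105 104 104 105 102  83  57  52  55
  55  55  55  55  56  56  53  53  68  88  97  98  98  98  97  94 110 157]
```

```bash
cat >> tilt.py <<'E'
def est(obs,G,g0=66):  # obs rows: ridge, roof/neck, shoulder front edge -> tilt, grip height
    f=lambda p:[rows(p[0],G,g=p[1])[i][1]-o for i,o in zip((0,1,3),obs)]
    s=least_squares(f,[0,g0]); return s.x.round(3),s.fun.round(2)
E
python3 - <<'E'
from tilt import *
print(est((241.7,252.2,264.6),[532.2,141.2,101])); print(est((246,256.3,268),[529.4,154.9,101.4]))
M=R.from_euler("z",.147).as_matrix(); print(proj("side",M@np.array([[0,20,42],[-41,38,65]]).T.T[0]+[529.15,150.1,0]))
for th in(-.2,-.1,0,.1,.2): print(th,[r[1].round(1) for r in rows(th,[529.4,154.9,101.4])])
E
```

```text
(array([-6.6000e-02,  6.6652e+01]), array([ 0.73, -0.68, -0.06]))
(array([2.8000e-02, 6.5705e+01]), array([ 0.51, -0.53,  0.01]))
[[319.34195686 276.04822946]]
-0.2 [np.float64(245.8), np.float64(254.8), np.float64(268.4), np.float64(269.1), np.float64(281.1)]
-0.1 [np.float64(246.1), np.float64(255.3), np.float64(267.9), np.float64(268.8), np.float64(279.9)]
0 [np.float64(246.5), np.float64(255.8), np.float64(267.3), np.float64(268.3), np.float64(278.4)]
0.1 [np.float64(246.9), np.float64(256.2), np.float64(266.6), np.float64(267.6), np.float64(276.6)]
0.2 [np.float64(247.4), np.float64(256.5), np.float64(265.7), np.float64(266.8), np.float64(274.7)]
```

```bash
python3 -m pendant '[[[-2,0,0],0],[[-2,0,-2],0],[[-2,0,-4],0],[[-2,0,-6],0],[[-2,0,-6],0]]'; python3 -m pendant '[[[0,0,-3],0],[[0,0,-6],0],[[0,0,-10],0],[[0,0,-15],0],[[0,0,-20],0],[[0,0,-25],0],[[0,0,-25],0],[[0,0,-25],0]]'; python3 -c "
from h import *
go(529.3,151,123,np.pi/2+.147)
cv2.imwrite('pics/side9.png',robot.read_camera('side')[:,:,::-1])
cv2.imwrite('pics/top9.png',robot.read_camera('top')[:,:,::-1])
g=cv2.imread('pics/side9.png').astype(int).mean(2)
print('rows 222..286', g[222:286,314:325].mean(1).round().astype(int))"
```

```text
t: 19.48
position: [528.5, 154.9, 97.4]
tcp_rot: [-3.141, -0.001, 1.722]
wrist_force: [0.7, 0.3, -4.3]
opening: 35.4
gripper_force: 33.0
t: 20.48
position: [528.9, 154.5, 122.5]
tcp_rot: [-3.141, -0.0, 1.722]
wrist_force: [-0.5, -1.0, -3.7]
opening: 35.4
gripper_force: 33.1
shift [-3.6 -0.1 -0.5] turn 0.2 | pos [528.9 154.5 122.5] rot [-3.141 -0.     1.722] F [-0.5 -1.  -3.7] M [-0.    0.01 -0.01] open 35.4 grip 33.1 t 20.48
rows 222..286 [ 99  99 102 114 118 110 104 107 131 162 176 176 168 154 142 143 150 160
 170 181 190 198 187 145 105  95  98  98 100 100  98  99  99  98  83  64
  54  53  52  52  53  52  51  52  62  79  85  78  65  56  55  64  88 103
 102  97  97  97  98  97  96  97  97  97]
```

```bash
python3 - <<'E'
from tilt import *
G=[528.9,154.5,132.5]
for th in(-.2,-.1,-.05,0,.05,.1,.2): print(th,[r[1].round(1) for r in rows(th,G)])
f=lambda p:[rows(p[0],G,g=p[1])[i][1]-o for i,o in zip((1,3,4),(245.2,256,266.3))]
s=least_squares(f,[0,66]); print(s.x,s.fun)
# in-image tilt of the insert in top view: edge vs. neck not visible; subpixel edges in side
g=cv2.imread('pics/side9.png').astype(float).mean(2)[222:286]
for c in range(311,329,2): 
    p=g[:,c-1:c+2].mean(1); d=np.diff(p); print(c,[ (a+222+.5+np.argmin(d[a:b]) if k<0 else a+222+.5+np.argmax(d[a:b])) for a,b,k in((20,26,-1),(31,38,-1),(41,47,1))])
E
```

```text
-0.2 [np.float64(234.5), np.float64(243.6), np.float64(257.7), np.float64(258.4), np.float64(270.8)]
-0.1 [np.float64(234.8), np.float64(244.1), np.float64(257.2), np.float64(258.1), np.float64(269.6)]
-0.05 [np.float64(235.0), np.float64(244.4), np.float64(257.0), np.float64(257.9), np.float64(268.9)]
0 [np.float64(235.2), np.float64(244.6), np.float64(256.7), np.float64(257.6), np.float64(268.2)]
0.05 [np.float64(235.4), np.float64(244.8), np.float64(256.3), np.float64(257.3), np.float64(267.3)]
0.1 [np.float64(235.6), np.float64(245.0), np.float64(256.0), np.float64(257.0), np.float64(266.5)]
0.2 [np.float64(236.1), np.float64(245.4), np.float64(255.1), np.float64(256.2), np.float64(264.5)]
[ 0.1159666  65.32635239] [-0.33063115  0.66897676 -0.33568616]
311 [np.float64(244.5), np.float64(256.5), np.float64(265.5)]
313 [np.float64(244.5), np.float64(256.5), np.float64(266.5)]
315 [np.float64(244.5), np.float64(255.5), np.float64(265.5)]
317 [np.float64(244.5), np.float64(256.5), np.float64(266.5)]
319 [np.float64(245.5), np.float64(256.5), np.float64(266.5)]
321 [np.float64(245.5), np.float64(256.5), np.float64(266.5)]
323 [np.float64(245.5), np.float64(256.5), np.float64(266.5)]
325 [np.float64(245.5), np.float64(257.5), np.float64(266.5)]
327 [np.float64(245.5), np.float64(257.5), np.float64(266.5)]
```

The insert is out and hanging free (4.4 N), but it leans about 0.1 rad to +y in the pads. I'll square it by touching its foot down lightly on the flat of the bed beside the pocket with the grip eased, then regrip.

```bash
python3 -m pendant '[[[0,8,0],0],[[0,20,0],0],[[0,32,0],0],[[0,39,0],0],[[0,41,0],0],[[0,41,5],0],[[0,41,12],0],[[0,41,18],0],[[0,41,20],0],[[0,41,20],0]]'; python3 -m pendant '[[[0,0,1],0],[[0,0,2],0],[[0,0,2],0]]'; python3 -m pendant '[[[0,0,1],0],[[0,0,2],0],[[0,0,2],0]]'
```

```text
t: 21.82
position: [569.2, 160.7, 102.2]
tcp_rot: [-3.141, -0.0, 1.722]
wrist_force: [0.4, 0.5, -4.4]
opening: 35.4
gripper_force: 32.9
t: 22.2
position: [569.5, 160.7, 100.5]
tcp_rot: [3.142, 0.0, 1.722]
wrist_force: [0.5, -0.2, -4.4]
opening: 35.3
gripper_force: 32.9
t: 22.58
position: [569.4, 160.7, 98.4]
tcp_rot: [-3.141, -0.0, 1.722]
wrist_force: [0.0, -1.1, -5.1]
opening: 35.0
gripper_force: 33.1
```

```bash
python3 -m pendant '[[[0,0,1],0],[[0,0,1],0]]'; python3 -m pendant '[[[0,0,1],0],[[0,0,1],0]]';  python3 -m pendant '[[[0,0,0.5],0],[[0,0,0.5],0]]'
```

```text
t: 22.82
position: [569.6, 160.7, 98.3]
tcp_rot: [3.141, 0.0, 1.722]
wrist_force: [-2.7, -1.2, 2.0]
opening: 35.4
gripper_force: 33.7
t: 23.08
position: [569.6, 160.7, 98.3]
tcp_rot: [3.141, 0.0, 1.722]
wrist_force: [-3.9, -0.3, 8.5]
opening: 35.5
gripper_force: 34.4
t: 23.32
position: [569.6, 160.7, 98.2]
tcp_rot: [3.141, 0.0, 1.722]
wrist_force: [-5.7, -1.4, 10.4]
opening: 35.0
gripper_force: 34.8
```

```bash
python3 -m pendant '[[[0,0,-1],0],[[0,0,-1],0],[[0,0,-1],0]]' 0.425; python3 -m pendant '[[[0,0,0],0],[[0,0,0],0],[[0,0,0],0]]' 0.44; python3 -m pendant '[[[0,0,0],0],[[0,0,0],0],[[0,0,0],0],[[0,0,0],0]]' 0.395; python3 -c "
from h import *
go(529.3,151,122,np.pi/2+.147)
cv2.imwrite('pics/side10.png',robot.read_camera('side')[:,:,::-1])"
```

```text
t: 23.7
position: [569.9, 160.8, 97.0]
tcp_rot: [3.141, -0.0, 1.722]
wrist_force: [-0.4, 0.3, 0.2]
opening: 36.1
gripper_force: 0.2
t: 24.08
position: [569.6, 160.7, 97.0]
tcp_rot: [3.141, 0.0, 1.722]
wrist_force: [-0.1, 0.2, -0.2]
opening: 37.6
gripper_force: 0.0
t: 24.58
position: [569.8, 160.8, 97.3]
tcp_rot: [3.141, -0.0, 1.722]
wrist_force: [1.0, 0.5, 0.0]
opening: 34.7
gripper_force: 56.9
shift [ -3.6 -41.5 -24.8] turn 0.2 | pos [569.8 160.8  97.3] rot [ 3.141 -0.     1.722] F [1.  0.5 0. ] M [ 0.02 -0.09 -0.01] open 34.7 grip 56.9 t 24.57
```

```bash
python3 -m pendant '[[[0,0,-2],0],[[0,0,-5],0],[[0,0,-12],0],[[0,-5,-20],0],[[-1,-15,-25],0],[[-2,-25,-25],0],[[-3,-35,-25],0],[[-3.5,-41,-25],0],[[-3.5,-41,-25],0],[[-3.5,-41,-25],0]]'; python3 - <<'E'
from tilt import *
go(529.3,151,122.3,np.pi/2+.147)
im=robot.read_camera('side'); cv2.imwrite('pics/side11.png',im[:,:,::-1])
g=im.astype(float).mean(2); p=g[222:286,314:325].mean(1); print(p.round().astype(int))
s=robot.sense(); G=s["position"]+[0,0,10]; 
for th in(-.1,0,.1): print(th,[r[1].round(1) for r in rows(th,G,g=65.3)])
E
```

```text
t: 25.88
position: [529.8, 151.1, 122.1]
tcp_rot: [3.141, -0.0, 1.722]
wrist_force: [0.2, -0.0, -4.3]
opening: 34.8
gripper_force: 56.9
shift [-0.1 -0.6 -0.2] turn 0.2 | pos [529.8 151.1 122.1] rot [ 3.141 -0.     1.722] F [ 0.2 -0.  -4.3] M [-0.   -0.01 -0.02] open 34.8 grip 56.9 t 25.88
[ 99  99 100 113 119 109 101 104 130 163 178 172 154 141 142 149 158 168
 178 190 193 162 116  97  98  98 100 100  99  98  98 100  97  79  57  50
  52  53  54  52  51  50  52  65  88  99  96  83  66  55  55  64  89 103
 102  97  96  97  96  98  98  97  97  97]
-0.1 [np.float64(233.6), np.float64(242.9), np.float64(256.0), np.float64(256.8), np.float64(268.3)]
0 [np.float64(234.0), np.float64(243.4), np.float64(255.5), np.float64(256.4), np.float64(266.9)]
0.1 [np.float64(234.5), np.float64(243.9), np.float64(254.8), np.float64(255.8), np.float64(265.3)]
```

```bash
python3 - <<'E'
from tilt import *
def meas(k,G):
    g=cv2.imread(f'pics/side{k}.png').astype(float).mean(2); M=rows(0,G,g=65.3); c=int(round(M[1][0])); out=[]
    p=cv2.resize(g[:,c-5:c+6].mean(1).reshape(-1,1),(1,4000),interpolation=cv2.INTER_CUBIC).ravel(); d=np.gradient(cv2.GaussianBlur(p.reshape(-1,1),(1,9),0).ravel())
    for i,sg in((1,-1),(3,-1),(4,1)):
        a=int((M[i][1]+.5)*10); w=sg*d[a-35:a+36]; out.append((a-35+np.argmax(w)+.5)/10-.5)
    print(k,"seen",np.round(out,1),"upright",[M[i][1].round(1) for i in(1,3,4)],"+.1",[rows(.1,G,g=65.3)[i][1].round(1) for i in(1,3,4)])
meas(9,[528.9,154.5,132.5]); meas(10,[569.8,160.8,107.3]); meas(11,[529.8,151.1,132.1])
# bed/strap check: phase shift of tray and bed patches against earlier frames
for nm,cam,i,j,x,y,w,h in(("ringR","top",5,9,233,205,20,22),("bedfront","side",6,11,285,290,62,16)):
    f=lambda k:cv2.imread(f"pics/{cam}{k}.png")[y:y+h,x:x+w].astype("float32").mean(2)
    print(nm,cv2.phaseCorrelate(f(i),f(j),cv2.createHanningWindow((w,h),cv2.CV_32F)))
E
```

```text
9 seen [245.  256.  266.2] upright [np.float64(244.4), np.float64(257.4), np.float64(267.9)] +.1 [np.float64(244.8), np.float64(256.8), np.float64(266.2)]
10 seen [252.  264.  273.2] upright [np.float64(252.3), np.float64(264.9), np.float64(275.1)] +.1 [np.float64(252.7), np.float64(264.3), np.float64(273.4)]
11 seen [243.  255.  265.2] upright [np.float64(243.4), np.float64(256.4), np.float64(266.9)] +.1 [np.float64(243.9), np.float64(255.8), np.float64(265.3)]
ringR ((-0.004632135977596263, -0.007007936632398071), 0.9737730747709672)
bedfront ((0.13601952201266698, -0.08313114192456972), 0.8016032557934523)
```

```bash
python3 -m pendant '[[[0,0,0],0],[[0,0,0],0],[[0,0,0],0],[[0,0,0],0]]'; python3 -c "
from plant import robot
print(abs(robot.sense()['qd']).max()); print(robot.hand_in())"
```

```text
t: 26.42
position: [529.5, 151.1, 122.0]
tcp_rot: [-3.142, -0.0, 1.722]
wrist_force: [-0.2, 0.8, -4.9]
opening: 34.2
gripper_force: 56.9
0.0017729460498958794
the job is handed in; nothing more can be done
None
```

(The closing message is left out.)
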